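# Eject a cartridge from a network dock and trap it with the other finger

## Task

On the desk stand two network docks alike, one loaded with a cartridge and one empty. On the loaded dock, press the eject key down with one finger while the other finger waits in front of the bay, so that the cartridge springs out against that finger and is trapped about half way out, not shot across the desk. Do not pick the cartridge up, do not press the empty dock's key, leave the other things where they are, and finish while holding: the finger still stopping the sprung cartridge.

Things in the scene. Friction and masses are not known exactly. Their poses are not given: they have to be found in the camera images.
- eject_dock: Fixed white plastic module dock with the cartridge in it, 133 x 80 mm in plan, 22 mm thick. Origin on the desk under the mouth of its bay; +x points to its back, -x is the way out (roughly towards the robot). Two side walls, top 41 mm above the desk, inner gap 56 mm, run from the mouth to 37 mm behind it; no roof. Behind them a deck 28 mm high, to 85 mm behind the mouth, carries the key.
- empty_dock: Fixed dock just like the loaded one (same size, axes, origin and key) but with an empty bay; it may stand left or right of the loaded one; leave alone
- bay_mouth (a point): middle of the loaded bay's floor at the mouth, 22 mm above the desk. The floor runs on as an open apron to 48 mm in front of it. A spring pusher behind the cartridge drives it out along the dock's -x once the catch drops: 3.6 N at first, 1.4 N at the end of its 36 mm stroke. With nothing in its way it flies off the apron at once.
- cartridge: Loose metal-shelled cartridge, 34 mm long (dock x), 54 wide, 24 high, about 70 g; origin under its centre, axes as the dock's. Loaded, its centre is 17 mm behind the mouth, its front level with the mouth, its top 46 mm above the desk. A catch in the bay floor holds it until the key is pressed. Half way out is 17 mm of travel (8 to 27 mm will do).
- eject_key_top (a point): centre of the top of the loaded dock's grey eject key, 24 mm (dock x) by 26 mm, 52 mm behind the mouth; 38 mm above the desk when up, 30 mm when fully down
- eject_key (a joint): travel of the eject key, m: 0 up, 0.008 fully down. It is pressed straight down; the catch lets go at about 5.5 mm; pressing takes 1 N at first and up to about 8 N (spring and rubbing catch)
- empty_key (a joint): travel of the empty dock's key, m: 0 up, 0.008 down; do not press it
- spare: spare cartridge, same shape as the one in the dock, lying loose on the desk; leave alone
- plug: small clear and white network plug, 35 x 13 x 10 mm; leave alone
- mug: white mug, 80 mm wide, 90 mm high; leave alone
- screwdriver: screwdriver 170 mm long lying on the desk; leave alone
- tape: black ring of tape lying flat, 70 mm across, 18 mm high; leave alone
- tin: open aluminium parts tin 90 x 60 x 30 mm; leave alone

How it is judged (in metres and radians):
On the way:
1. the eject key of the loaded dock is pressed (value of joint eject_key above 0.003 m).
At the end, for the whole second after the job is handed in: The cartridge stands 8 to 27 mm out of the loaded dock's bay, flat on the bay floor (within 4 to 5 mm in height, 0.15 rad tilt, 0.2 rad of turn), at rest below 0.02 m/s, and a finger still stops it with more than 0.3 N (x of cartridge in the frame of eject_dock between -0.01 and 0.009 m and z of cartridge in the frame of eject_dock between 0.018 and 0.027 m and angle between cartridge's own z axis and vertical below 0.15 rad and angle between the x axis of cartridge and the x axis of eject_dock, either way round below 0.2 rad and contact force between the fingers and cartridge above 0.3 N and linear speed of cartridge below 0.02 m/s); the arm keeps its last pose, push and grip.
It fails at once if the cartridge gets away: more than 42 mm out (x of cartridge in the frame of eject_dock below -0.025 m).
It fails at once if the cartridge is lifted by 10 mm or more (z of cartridge in the frame of eject_dock above 0.032 m).
It fails at once if the empty dock's key is pressed by 4 mm or more (value of joint empty_key above 0.004 m).
It fails at once if a bystander is moved by more than 25 mm (distance of any of spare, plug, mug, screwdriver, tape, tin from where it was at the start of the episode above 0.025 m).
It also fails if it takes over 29 s, if anything falls off the work surface, if the arm or the gripper's body presses on something with over 40 N, if the wrist force passes 120 N, or if a joint passes its speed limit or range.

## Robot

A 6-joint arm with a two-finger parallel gripper is mounted at the origin on the work surface. World frame = base frame: x ahead of the robot, y to its left, z up, the work surface at z = 0. Lengths are in mm, angles in rad, forces in N, time in s.
With the tool pointing down it reaches from about 350 to 975 mm from the base axis. Payload 7.1 kg.
Tool frame: the origin (TCP) lies on the front face of the gripper's body, between the roots of the fingers; the fingertips stand 80 mm ahead of it and the grasp point (between the pads) lies 61 mm ahead of it (env.tips_ahead is the distance from the TCP to the fingertips, in mm); z points along the fingers, y is the line along which they close (so a half turn about z gives the same grasp; the last joint's range is limited). The gripper opens to 88 mm and grips with 3 to 60 N. Pads are 20 mm wide; open, the fingers measure 115 mm over their backs; the gripper's body (75 mm by 178 mm) begins 61 mm behind the grasp point.
Start: joints at [1.085, 0.423, 1.63, -0, 1.089, -0.019], TCP at [281.237, 558.132, 302.675] pointing down, gripper open.
Joint ranges: [-3, 3], [-0.9, 2.11], [0.09, 2.58], [-1.31, 4.45], [0.11, 2.69], [-2.54, 2.54]. Speed limits (rad/s): [2.39, 2.39, 3.01, 3.14, 3.14, 3.14].

## Interface

Orientations are given as a unit quaternion [x, y, z, w].
In Python, from station import env, set_gripper, viewer, workorder gives the robot as it stands. Calls block until the motion is done:
- env.reach(position, orientation): joint-space move of the TCP to a pose.
- env.move_l(position, rot=None, rate=150, f_stop=None): straight line of the TCP; rot=None keeps the orientation; rate is the mean speed in mm/s. With f_stop (N) it stops when the force on the tool has changed by that much, and returns True; else False.
- env.move_joints(angles): joint-space move.
- set_gripper(opening): finger opening in mm; the grip force is fixed at half the most; returns when the fingers have stopped.
- env.hold(seconds).
- env.ik(position, orientation): joint angles nearest the present ones, or None.
- env.read_state(): the state.
- viewer.camera(name): name is "side" or "top" or "wrist"; returns the picture (400x640x3 uint8, blue, green, red); there is no depth.
- viewer.camera_params(name): a dict with "fx", "fy", "cx", "cy" (pixels), "dist" ([k1, k2, p1, p2, k3] as OpenCV has them; the pictures are not rectified), "pose" (4x4, takes a point from camera to world coordinates); the wrist camera has in their place "tool_from_camera" (4x4, takes a point from camera to tool coordinates, whose origin is the TCP and whose axes are the flange's). Camera axes: x right, y up, looking along -z (the intrinsics and any distortion apply to the point x, -y, -z); pixel columns grow to the right and rows downward; lengths in mm; the calibration is good to about 2 mm. A picture is of the moment at which its call begins: read the wrist's pose just before it. camera_params takes no time and is no camera call.
A pose or a line that the arm cannot do raises env.IKError and nothing moves.
- workorder.sign_off(): hands the job in; it is judged then, once.
The state is a dict: "time_s": time; "qpos": joint angles; "dq": joint speeds; "tau": joint torques, N m; "tool_pos": TCP position; "orientation": TCP orientation; "force": force on the tool from outside, world axes, zero at the start; "wrist_torque": the same for the moment, N m; "width": finger opening in mm; "grip_force": force on a finger pad.
Only numpy, scipy, OpenCV 4.12 (cv2) and the standard library are available. Lean on these libraries where they do the work, as an engineer would, in place of code of your own. Each camera call takes 0.05 s, during which the arm holds its last target. There are 200 camera calls.

## Working session

There is one attempt and no reset: what is moved stays moved. The work goes in short steps, each a Python script; the robot and the scene stay as the last script left them, time stands still between calls to the robot, and variables do not carry over. Pictures are saved under pics/ and viewed, at most 10 in all, crops included, and the job is handed in when it is done.

```bash
ls; mkdir -p pics; python3 - <<'E'
from station import env,viewer
import cv2
for n in("top","side"):
    cv2.imwrite(f"pics/{n}0.png",viewer.camera(n)); p=viewer.camera_params(n); print(n,p)
print(viewer.camera_params("wrist"),env.read_state())
E
```

```text
pics
top {'fx': 376.28156072791717, 'fy': 376.28156072791717, 'cx': 315.1238097209323, 'cy': 189.31216635552047, 'dist': array([-0.02646978,  0.        ,  0.        ,  0.        ,  0.        ]), 'pose': array([[-4.91022904e-03,  9.81052978e-01, -1.93677423e-01,
         3.30937248e+02],
       [-9.99758023e-01, -6.63099011e-04,  2.19876202e-02,
         4.63733141e+00],
       [ 2.14425930e-02,  1.93738522e-01,  9.80818842e-01,
         1.16572087e+03],
       [ 0.00000000e+00,  0.00000000e+00,  0.00000000e+00,
         1.00000000e+00]])}
side {'fx': 372.31483065153367, 'fy': 372.31483065153367, 'cx': 315.9049377145735, 'cy': 198.5027397984112, 'dist': array([-0.01159665,  0.        ,  0.        ,  0.        ,  0.        ]), 'pose': array([[ 8.60970354e-01,  2.79763661e-01, -4.24808597e-01,
         1.21449396e+02],
       [-5.08551898e-01,  4.90269014e-01, -7.07821489e-01,
        -7.20184194e+02],
       [ 1.02477606e-02,  8.25450536e-01,  5.64381428e-01,
         6.23254048e+02],
       [ 0.00000000e+00,  0.00000000e+00,  0.00000000e+00,
         1.00000000e+00]])}
{'fx': 288.0814
[... 523 characters left out ...]
00e+00]])} {'time_s': 0.1, 'qpos': array([ 1.08497401e+00,  4.23764269e-01,  1.63058572e+00,  2.34129560e-06,
        1.08859395e+00, -1.89918569e-02]), 'dq': array([-0.00050599, -0.00100487, -0.00166221,  0.00067316, -0.00027046,
       -0.00135947]), 'tau': array([-3.04393589e-04, -5.45613313e+01, -2.74323875e+01,  6.44706097e-02,
        1.88124290e-02, -3.35842083e-05]), 'tool_pos': array([281.08105061, 557.80272577, 301.99039513]), 'orientation': array([ 2.31301958e-01,  9.72881775e-01, -6.53973859e-04, -1.69735509e-04]), 'force': array([ 0.17300661,  0.18061649, -0.05854452]), 'wrist_torque': array([-0.01470397,  0.02645205, -0.00819567]), 'grip_force': 0.0, 'width': 87.76941573689014}
```

View pics/top0.png

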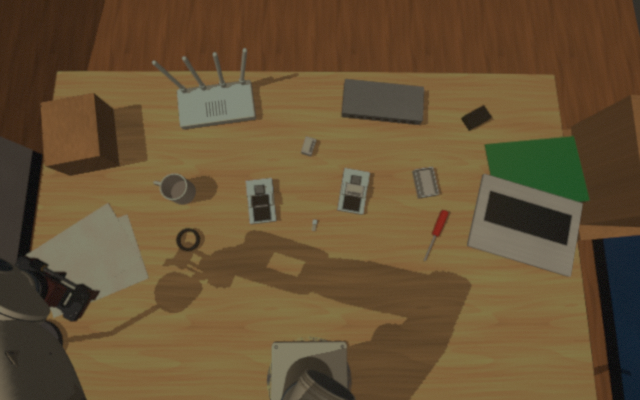

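View pics/side0.png

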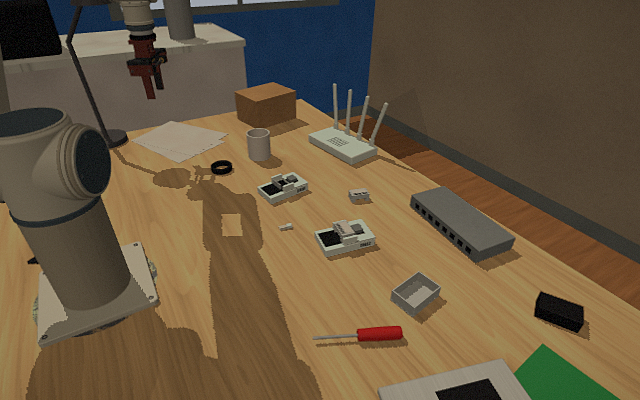

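The top view shows the likely loaded dock at about (354,191) with light metal in its bay, and the likely empty dock at (261,200) with a dark bay. The side view agrees, showing the loaded dock at (345,237). I'll set out with a rough ray cast and look from close by.

```bash
cat > h.py <<'E'
from station import env,set_gripper,viewer,workorder
import numpy as np,cv2
from scipy.spatial.transform import Rotation as R
def pose(name,st=None):
    p=viewer.camera_params(name)
    if name!="wrist": return p,p["pose"]
    T=np.eye(4);T[:3,:3]=R.from_quat(st["orientation"]).as_matrix();T[:3,3]=st["tool_pos"]
    return p,T@p["tool_from_camera"]
def cast(p,T,px,z):
    K=np.array([[p["fx"],0,p["cx"]],[0,p["fy"],p["cy"]],[0,0,1]])
    u=cv2.undistortPoints(np.array(px,float).reshape(-1,1,2),K,p["dist"]).reshape(-1,2)
    d=np.c_[u[:,0],-u[:,1],-np.ones(len(u))]@T[:3,:3].T
    return T[:3,3]+d*((z-T[2,3])/d[:,2])[:,None]
def down(a): # tool y along heading a
    c,s=np.cos(a),np.sin(a)
    return R.from_matrix(np.array([[-s,c,0],[c,s,0],[0,0,-1]]).T).as_quat()
E
python3 - <<'E'
from h import *
p,T=pose("top")
P=cast(p,T,[(354,191),(352,212),(357,170),(261,200)],25);print(P.round())
a=np.arctan2(*(P[2]-P[1])[1::-1]);print(a)
q=down(a);t=[P[0][0],P[0][1],235]
print(env.ik(t,q))
env.reach(t,q)
st=env.read_state();im=viewer.camera("wrist");print(st["time_s"],st["tool_pos"])
cv2.imwrite("pics/w1.png",im);np.savez("w1.npz",im=im,pos=st["tool_pos"],q=st["orientation"])
E
```

```text
[[ 551. -141.   25.]
 [ 485. -134.   25.]
 [ 618. -152.   25.]
 [ 523.  145.   25.]]
-0.14154690138439696
[-2.72053193e-01  4.29148137e-01  1.80543961e+00 -4.44089210e-16
  9.07004903e-01 -1.30506291e-01]
2.7583 [ 551.03220086 -140.60594847  235.0838172 ]
```

View pics/w1.png

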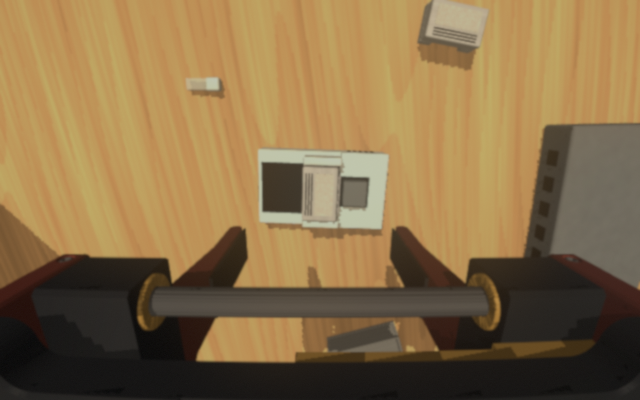

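The loaded dock spans about (259,149) to (388,229), with the cartridge at (321,193) and the grey key at (354,192). Next I measure the key, cartridge and dock heading with masks.

```bash
python3 - <<'E'
from h import *
d=np.load("w1.npz");im=d["im"];p,T=pose("wrist",dict(tool_pos=d["pos"],orientation=d["q"]))
hsv=cv2.cvtColor(im,cv2.COLOR_BGR2HSV);print(im[192,354],im[215,354],im[193,325],im[190,280],im[200,420],im[158,280])
def big(m,roi):
    z=np.zeros(m.shape,np.uint8);x0,y0,x1,y1=roi;z[y0:y1,x0:x1]=m[y0:y1,x0:x1]*255
    z=cv2.morphologyEx(z,cv2.MORPH_OPEN,np.ones((3,3)))
    c=max(cv2.findContours(z,0,2)[0],key=cv2.contourArea);return c.reshape(-1,2)
V=hsv[...,2];S=hsv[...,1]
def rect(c,z):
    P=cast(p,T,c,z)[:,:2];return P,cv2.minAreaRect(P.astype(np.float32))
dock=big((S<70)&(V>110),(240,135,400,240)); P,r=rect(dock,22);print("dock",r,cv2.boxPoints(r).round(1).tolist())
key=big((V<125)&(S<90),(338,165,380,215));P,r=rect(key,38);print("key",r, key.min(0),key.max(0))
bay=big(V<60,(250,150,312,225));P,r=rect(bay,22);print("apron",r,bay.min(0),bay.max(0))
E
```

```text
[ 95 112 118] [171 197 192] [143 175 190] [40 54 64] [ 93 153 190] [171 196 192]
dock ((554.1455078125, -140.02325439453125), (83.5696792602539, 133.60508728027344), 79.8442611694336) [[481.0, -169.39999389648438], [612.5, -192.89999389648438], [627.2999877929688, -110.69999694824219], [495.79998779296875, -87.0999984741211]]
key ((585.4376220703125, -142.50442504882812), (31.017562866210938, 28.097993850708008), 79.82701110839844) [339 177] [368 207]Traceback (most recent call last):
  File "<stdin>", line 13, in <module>
  File "<stdin>", line 7, in big
ValueError: max() iterable argument is empty
```

```bash
python3 - <<'E'
import cv2
im=cv2.imread("pics/w1.png")[140:240,245:400];cv2.imwrite("pics/w1c.png",cv2.resize(im,None,fx=5,fy=5,interpolation=cv2.INTER_CUBIC))
E
```

```text
(no output)
```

View pics/w1c.png

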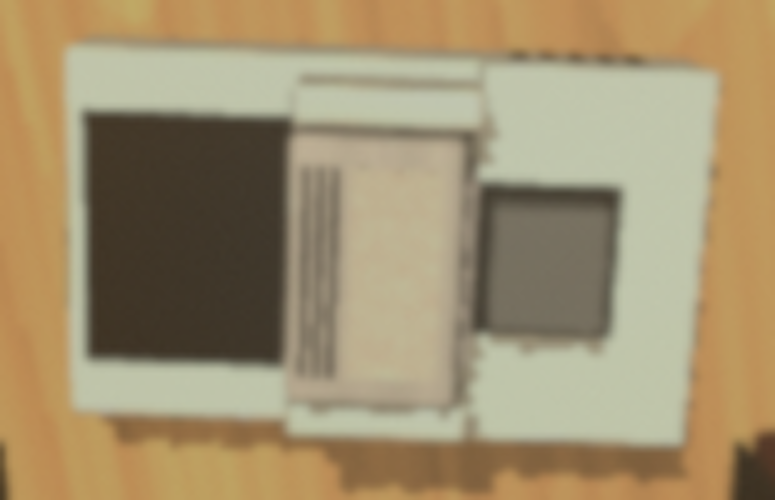

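The crop shows the key face at about (343–368, 178–206) and the cartridge top at about (303–337, 167–221). I'll check these against the dock frame.

```bash
python3 - <<'E'
from h import *
d=np.load("w1.npz");p,T=pose("wrist",dict(tool_pos=d["pos"],orientation=d["q"]))
a=np.arctan2(-23.5,131.5);u=np.array([np.cos(a),np.sin(a)]);v=np.array([-u[1],u[0]]);m=np.array([554.15,-140.02])-18.5*u
print(a,m,"key exp",m+52*u)
f=lambda px,z:[((P[:2]-m)@np.c_[u,v]).round(1).tolist() for P in cast(p,T,[(x/5+245,y/5+140) for x,y in px],z)]
print("key",f([(490,190),(620,187),(610,333),(485,330)],38))
print("apron front, cart front",f([(75,228),],22),f([(288,133),(283,402),(468,135),(460,405)],46))
print("tin..",[n for n in range(0)])
k=m+52*u
for w in(64,):
    for z in(180,112):
        c=m+(-15+w/2)*u; print(c,env.ik([*c,z],down(a)))
E
```

```text
-0.17684045233194312 [ 535.93851798 -136.7654766 ] key exp [ 587.12754853 -145.91332616]
key [[38.6, 16.8], [64.2, 18.4], [64.7, -11.7], [39.3, -12.0]]
apron front, cart front [[-46.6, 2.4]] [[-1.1, 27.8], [-0.8, -26.2], [33.0, 28.7], [34.5, -25.5]]
tin.. []
[ 552.67339335 -139.75611972] [-2.68556880e-01  5.12596703e-01  1.82918240e+00 -4.44089210e-16
  7.99813551e-01 -9.17164274e-02]
[ 552.67339335 -139.75611972] [-2.68556880e-01  6.23751477e-01  1.84625746e+00 -4.44089210e-16
  6.71583715e-01 -9.17164274e-02]
```

The sizes and positions check out: the cartridge front is at x≈-1 to 0, the key spans 39–64, and there is a lateral offset of about +1.5 mm. Now I go above, set the opening and look before pressing.

```bash
cat >> h.py <<'E'
A=-0.1768;U=np.array([np.cos(A),np.sin(A)]);W=np.array([-U[1],U[0]]);M=np.array([535.94,-136.77])+1.5*W
E
python3 - <<'E'
from h import *
set_gripper(62)
c=M+16*U
env.reach([*c,160],down(A))
env.move_l([*c,126],rate=60)
env.hold(.2)
st=env.read_state();print(st["time_s"],st["tool_pos"],c,st["width"],st["force"])
w=viewer.camera("wrist");s=viewer.camera("side")
cv2.imwrite("pics/w2.png",w)
cv2.imwrite("pics/s2.png",np.vstack([cv2.resize(s[170:290,270:430],None,fx=4.5,fy=4.5,interpolation=2)]))
E
```

```text
4.725 [ 552.17158897 -138.16760271  126.30734803] [ 551.95440533 -138.10746847] 61.7289265195776 [-0.41473256  0.14324261  1.15406799]
```

View pics/w2.png

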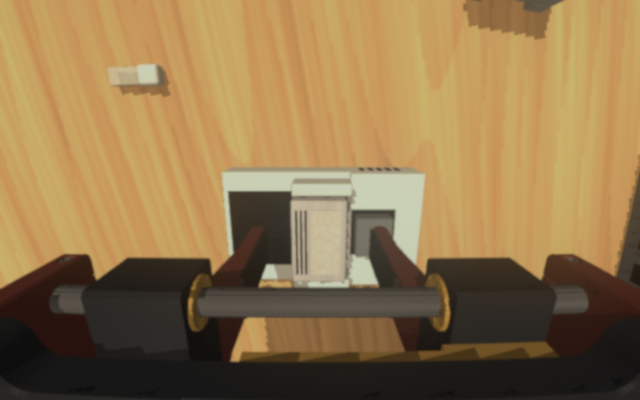

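View pics/s2.png

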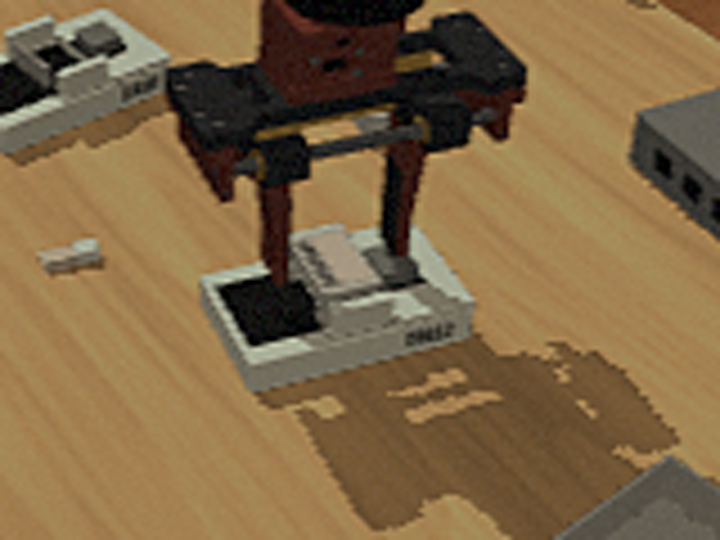

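The front finger stands before the cartridge (side crop 278,285) and the rear finger is over the key (400,255). Now I press.

```bash
python3 - <<'E'
from h import *
c=M+16*U
def show(t):
    st=env.read_state();f=st["force"];print(t,st["time_s"],st["tool_pos"].round(1),round(st["width"],1),"fx,fy,fz dock",(f[:2]@np.c_[U,W]).round(2),f[2].round(2),round(st["grip_force"],2))
for z in(119,115,112.5,111):
    print(env.move_l([*c,z],rate=25,f_stop=18));show(z)
env.hold(.4);show("end")
s=viewer.camera("side");w=viewer.camera("wrist")
cv2.imwrite("pics/e3.png",np.hstack([cv2.resize(s[190:280,290:400],(440,360),interpolation=2),cv2.resize(w[150:300,210:360],(360,360))]))
E
```

```text
False
119 5.2583 [ 551.8 -138.1  118.7] 62.1 fx,fy,fz dock [ 0.91 -0.61] -0.72 0.0
False
115 5.5667 [ 552.  -138.1  114.9] 62.0 fx,fy,fz dock [-0.35 -0.22] -0.43 0.03
False
112.5 5.8167 [ 551.6 -138.1  112.3] 62.3 fx,fy,fz dock [-1.78  0.11] 1.75 2.79
False
111 6.0667 [ 551.7 -138.   110.9] 62.0 fx,fy,fz dock [-2.02  0.31] 2.58 3.04
end 6.4667 [ 551.7 -138.   110.9] 61.8 fx,fy,fz dock [-3.39 -0.03] 4.12 3.04
```

View pics/e3.png

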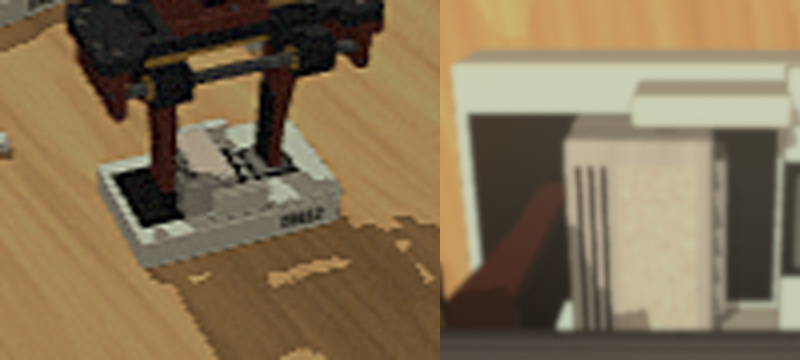

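The cartridge has sprung out about half way and lies flat against the front finger, with a steady push of about 3 N. The key is down, so I hand in.

```bash
python3 -c "
from station import workorder
print(workorder.sign_off())"
```

```text
the job is handed in; nothing more can be done
None
```

I pressed the loaded dock's eject key and the cartridge sprang out about 15 mm (by finger position); the front finger was still holding it at about 3 N, and I handed the job in, with no verdict returned.

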